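Ram the steel weight home in the tool handle

ROBOT

A 7-joint arm with a two-finger parallel gripper is mounted at the origin on the work surface. World frame = base frame: x ahead of the robot, y to its left, z up, the work surface at z = 0. Lengths are in mm, angles in rad, forces in N, time in s.
With the tool pointing down it reaches from about 400 to 875 mm from the base axis. Payload 6.5 kg.
Tool frame: the origin (TCP) lies on the centre line of the jaws, within the pads' length; the fingertips stand 25 mm ahead of it and the grasp point (between the pads) lies 6 mm ahead of it (env.tcp_to_tips is the z of the fingertips in the tool frame, in mm); z points along the fingers, y is the direction in which the jaws open and shut (so a half turn about z gives the same grasp; the last joint's range is limited). The gripper opens to 85 mm and grips with 20 to 120 N. Pads are 22 mm wide; open, the fingers measure 114 mm over their backs; the gripper's body (76 mm by 85 mm) begins 54 mm behind the grasp point. The pads swing forward as they close: fully open they stand 13 mm farther back than shut.
Start: joints at [-1.322, 0.536, -0.004, 1.538, 0.003, 1.067, -0.071], TCP at [201.252, 618.052, 256.29] pointing down, gripper open.
Joint ranges: [-2.7, 2.7], [-0.37, 2.16], [-1.27, 1.26], [0.24, 2.4], [-1.31, 4.45], [0.19, 1.91], [-2.76, 2.76]. Speed limits (rad/s): [2.39, 2.39, 3.14, 3.14, 3.14, 3.14, 3.14].

INTERFACE

Orientations are given as [roll, pitch, yaw] about the fixed x, y, z axes, in that order (R = Rz(yaw) Ry(pitch) Rx(roll)).
In Python, from cell import env gives the robot as it stands.
- The arm moves only by the tool arm_command, never from a script. Its arguments are lists of equal length, an entry for each row: "jaw": the opening, from -1 (shut) to 1 (fully open), so that 0 is half open; "travel": the shift along the tool's x, y, z in m, a list of three; "rot": the turn, a rotation vector about the tool's x, y, z in degrees, a list of three. A call has 1 to 12 rows; each row is the pose to reach, as a shift and turn from the pose measured when the call began, along the tool's axes at that moment; what a row does not reach only later rows make up. A row lasts 1/10 s, in which the tool goes at most 50 mm and 8.59 degrees, less where a joint would pass 70% of its speed; a pose out of reach is approached as far as the arm can. A call with a gripper value outside its range is refused whole. The fingers move at their own pace and stop on an object; "force" is the grip in N (left out, the last holds). Time passes only in rows, so rows that repeat a pose let the fingers close. It gives the time, the measured TCP pose, the force and the opening at its end, in the units of the state.
- env.get_state(): the state, without advancing time (a new reading comes with each control period).
- env.grab_frame(name): name is "scene" or "top"; returns (picture, depth): 420x560x3 uint8, red, green, blue; 420x560 float32, mm along the optical axis (not along the pixel's ray), 0 where there is no reading.
- env.get_calibration(name): a dict with "camera_matrix" (3x3 intrinsics, pixels), "pose" (4x4, takes a point from camera to world coordinates). Camera axes: x right, y up, looking along -z (the intrinsics and any distortion apply to the point x, -y, -z); pixel columns grow to the right and rows downward; lengths in mm; the calibration is good to about 2 mm. A picture is of the moment at which its call begins. get_calibration takes no time and is no camera call.
- env.job_done(): hands the job in, once; it reports no verdict.
The state is a dict: "time_s": time; "q": joint angles; "qvel": joint speeds; "effort": joint torques, N m; "tool_pos": TCP position; "tool_rot": TCP orientation; "contact_force": force on the tool from outside, world axes, zero at the start; "moment": the same for the moment, N m; "finger_gap": finger opening in mm.
Only numpy, scipy, OpenCV 4.12 (cv2) and the standard library are available. Lean on these libraries where they do the work, as an engineer would, in place of code of your own. Each camera call takes 0.05 s, during which the arm holds its last target.

TASK

Drop the slim steel slug into the clear handle tube, on top of the tight rubber plug, then ram both down with the ramrod from the wooden stand until the plug bottoms out on the tube's floor, and keep a firm, steady push of about 18 N on it for a second (more than 12 N, but never above 32 N, or the tube's floor cracks). Then put the ramrod back upright in its own hole in the stand, tip down on the bench, and let go; leave the thick slug and the glue bottle standing where they are.

Things in the scene. Friction and masses are not known exactly. Their poses are not given: they have to be found in the camera images.
- slug_center (a point): Slim plain steel slug, a cylinder 20 mm in diameter and 40 mm tall, 0.1 kg (may differ by a third), standing upright on the bench. Point: its centre, 20 mm above its underside; z along its axis.
- thick_slug_center (a point): Thick steel slug, a cylinder 32 mm in diameter and 40 mm tall, standing upright near the slim one: too thick for the tube, not to be used. Point: its centre.
- tube_mouth (a point): Centre of the open top of the clear plastic handle tube, 121 mm above the bench: bore 25 mm, wall 3 mm, outer diameter 31 mm. The tube stands upright, fixed, in a wooden foot 90 x 90 x 30 mm. z up.
- tube_floor (a point): Centre of the tube's inner floor (top of a thin rubber pad), 20 mm above the bench and 101 mm below the mouth; z up.
- plug (a joint): How far the dark rubber plug is pushed down the tube, in m: 0 = its top 40 mm below the tube's mouth; 0.045 = bottomed on the floor's rubber pad, its top 85 mm below the mouth. Starts between 0.004 and 0.022. It grips the bore: about 6 N moves it, slightly more when faster; it stays where left, the slug's weight does not move it. Bottomed, it gives only about 0.1 mm per newton.
- plug_top (a point): Centre of the upper face of the rubber plug, which is 23 mm in diameter and 16 mm tall; z up.
- ramrod_grip (a point): The ramrod: a steel rod 15 mm in diameter and 75 mm long with a dark wooden cylinder handle above it, 24 mm in diameter and 45 mm tall; 120 mm long in all, 0.13 kg. It stands upright, loose, in the wooden stand with its tip on the bench, so that its handle spans 75 to 120 mm above the bench. Point: the middle of the handle, 97.5 mm above the tip; z along the rod, from tip to handle.
- ramrod_tip (a point): Centre of the ramrod's flat lower end.
- stand_hole (a point): Centre of the top of the ramrod's hole in the wooden stand, 60 mm above the bench. The hole is 19 mm in diameter, chamfered 3 mm, and goes right through to the bench. The stand is a fixed block 140 x 80 x 60 mm, longer along its own x; its other hole, 60 mm away towards its -x, holds a thin awl with a pear-shaped pale handle up to 30 mm thick that reaches 117 mm above the bench. x along the stand, z up.
- glue_center (a point): White glue bottle, 58 mm in diameter and 170 mm tall, standing on the bench, not to be moved. Point: its centre.
Not all that is in view belongs to the job. What is shaped like the part that bears ramrod_grip but blue is not meant.

How it is judged:
By the outcome, as a careful person would: the job done as asked, in the order asked, and still so for the second after the job is handed in, with the robot touching nothing.
It also fails if it takes over 58 s, if anything falls off the work surface, if the arm or the gripper's body presses on something with over 40 N, if the wrist force passes 120 N, or if a joint passes its speed limit or range.

## Working session

There is one attempt and no reset: what is moved stays moved. The work goes in short steps, Python scripts to look and compute and a tool call to move; the robot and the scene stay as the last step left them, time stands still between calls to the robot, and variables do not carry over. Pictures are saved under pics/ and viewed, and the job is handed in when it is done.

Besides the shell and the picture viewer there is one more tool, called as name(argument=value, ...), one argument or row to a line, values as JSON. arm_command: Moves the arm, as the interface text tells. Its arguments: {"type":"object","properties":{"jaw":{"type":"array"},"travel":{"type":"array"},"rot":{"type":"array"},"force":{"type":"number"}},"required":["jaw","travel","rot"]}

```bash
ls; mkdir -p pics
python3 - <<'E'
from cell import env
import cv2,numpy as np
s=env.get_state();print(s)
for n in("scene","top"):
    im,d=env.grab_frame(n);c=env.get_calibration(n);print(n,c)
    cv2.imwrite(f"pics/{n}0.png",im[:,:,::-1]);np.savez(f"{n}0.npz",im=im,d=d,K=c["camera_matrix"],P=c["pose"])
print(env.tcp_to_tips)
E
```

```text
pics
{'time_s': 0.0, 'q': array([-1.32221941,  0.53719542, -0.00447884,  1.53889311,  0.00258371,
        1.06730795, -0.07121731]), 'qvel': array([ 0.00052254, -0.00014109,  0.00073636, -0.00090488, -0.00065671,
       -0.00066038,  0.00083744]), 'effort': array([ 4.43897952e-04, -5.83426023e+01,  1.04891136e+00, -2.59092128e+01,
        1.23312586e-02,  9.66680091e-03, -8.45838599e-06]), 'tool_pos': array([201.04321372, 617.48914909, 255.38592617]), 'tool_rot': array([-3.13979703e+00,  9.69132850e-05,  2.82689719e+00]), 'contact_force': array([-0.18362719, -0.10534695, -0.33495089]), 'moment': array([ 0.01915167, -0.00070687, -0.03328082]), 'finger_gap': 85.31870135904009}
scene {'camera_matrix': array([[439.0297863 ,   0.        , 280.5396186 ],
       [  0.        , 439.0297863 , 212.41271462],
       [  0.        ,   0.        ,   1.        ]]), 'pose': array([[ 6.84185818e-01, -4.43690768e-01,  5.78816265e-01,
         1.06902185e+03],
       [ 7.29146000e-01,  3.99434226e-01, -5.55696329e-01,
        -5.33595624e+02],
       [ 1.53583043e-02,  8.02241112e-01,  5.96802581e-01,
         6.41960426e+02],
       [ 0.00000000e+00,  0.00000000e+00,  0.00000000e+00,
         1.00000000e+00]])}
top {'camera_matrix': array([[397.77454206,   0.        , 278.89693016],
       [  0.        , 397.77454206, 215.33191375],
       [  0.        ,   0.        ,   1.        ]]), 'pose': array([[ 8.87379548e-03,  9.92963565e-01, -1.18087318e-01,
         4.54209595e+02],
       [-9.99929514e-01,  9.74299547e-03,  6.78539855e-03,
        -5.58073535e+01],
       [ 7.88817774e-03,  1.18018783e-01,  9.92980032e-01,
         1.07715579e+03],
       [ 0.00000000e+00,  0.00000000e+00,  0.00000000e+00,
         1.00000000e+00]])}
25.0
```

View pics/scene0.png

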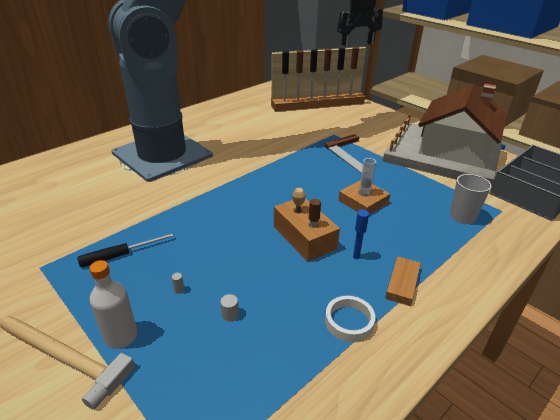

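View pics/top0.png

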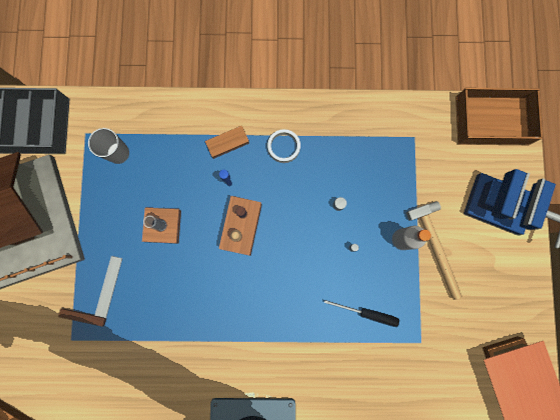

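Run:
```python
import cv2,numpy as np
s=cv2.imread("pics/scene0.png");t=cv2.imread("pics/top0.png")
def cr(im,x,y,w,h,k): return cv2.resize(im[y:y+h,x:x+w],None,fx=k,fy=k,interpolation=cv2.INTER_NEAREST)
cv2.imwrite("pics/c1.png",np.hstack([cr(t,135,190,130,75,6)]))
cv2.imwrite("pics/c2.png",cr(t,320,180,120,90,6))
cv2.imwrite("pics/c3.png",cr(s,260,140,140,130,4))
cv2.imwrite("pics/c4.png",cr(s,80,250,180,110,4))
```

```text
(no output)
```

View pics/c1.png

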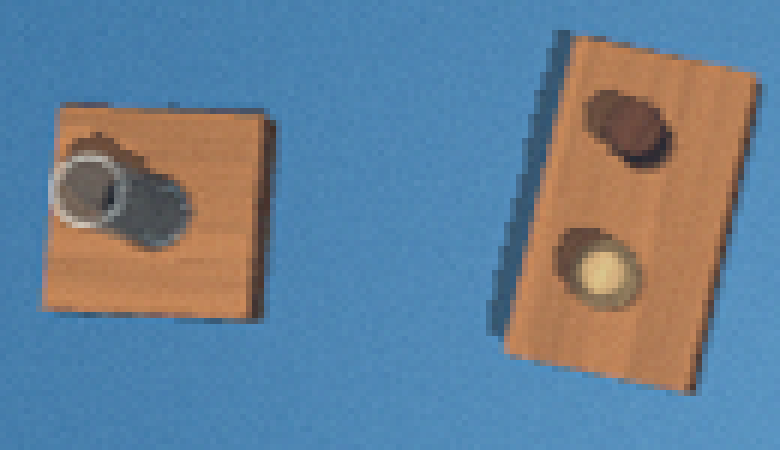

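View pics/c2.png

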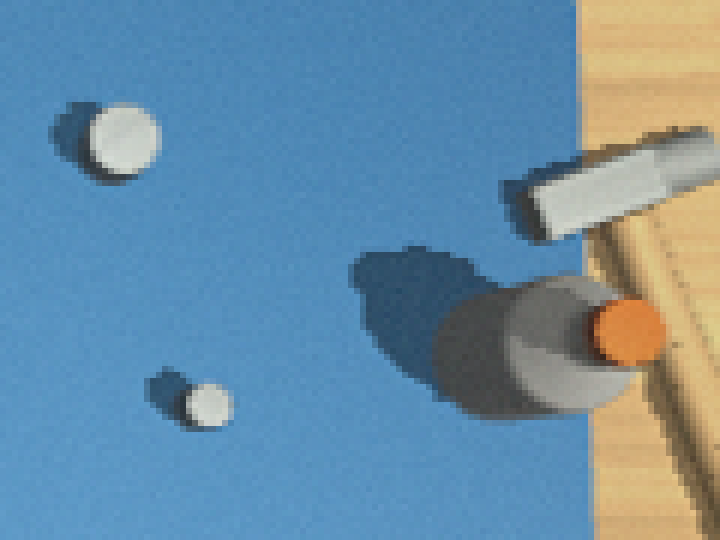

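View pics/c3.png

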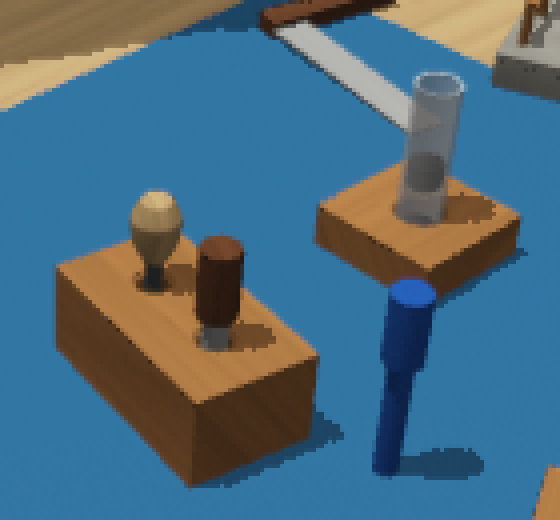

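View pics/c4.png

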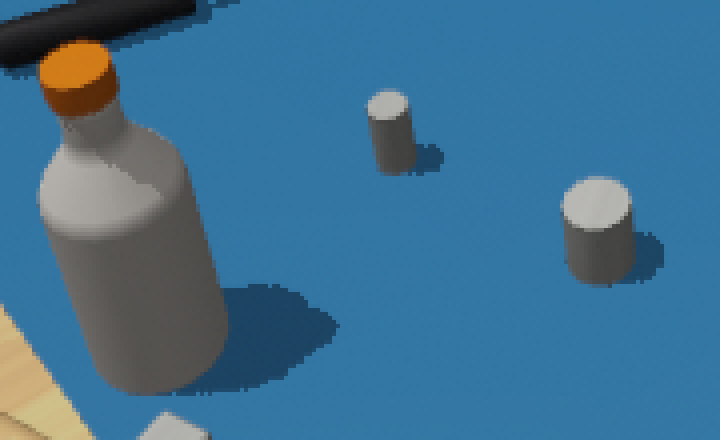

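```bash
cat > h.py <<'E'
import numpy as np,cv2
def load(n):
    f=np.load(n);return f["im"],f["d"],f["K"],f["P"]
def xyz(d,K,P):
    v,u=np.mgrid[:d.shape[0],:d.shape[1]]
    c=np.stack([(u-K[0,2])/K[0,0]*d,-(v-K[1,2])/K[1,1]*d,-d],-1)
    return c@P[:3,:3].T+P[:3,3]
def ray(uv,K,P,z):
    c=np.array([(uv[0]-K[0,2])/K[0,0],-(uv[1]-K[1,2])/K[1,1],-1.]);w=P[:3,:3]@c
    return P[:3,3]+w*(z-P[2,3])/w[2]
def proj(p,K,P):
    c=P[:3,:3].T@(np.asarray(p)-P[:3,3]);return np.array([K[0,2]+K[0,0]*c[0]/-c[2],K[1,2]+K[1,1]*c[1]/c[2]])
def tri(a,b,A,B):
    def l(uv,K,P):
        c=np.array([(uv[0]-K[0,2])/K[0,0],-(uv[1]-K[1,2])/K[1,1],-1.]);w=P[:3,:3]@c;return P[:3,3],w/np.linalg.norm(w)
    (o1,d1),(o2,d2)=l(a,*A),l(b,*B)
    t=np.linalg.lstsq(np.stack([d1,-d2],1),o2-o1,rcond=None)[0]
    p,q=o1+d1*t[0],o2+d2*t[1];return (p+q)/2,np.linalg.norm(p-q)
E
python3 - <<'E'
from h import *
R={"slug":(40,(354,247),(177,276)),"thick":(40,(340,203),(229,301)),"rod":(120,(242,211),(315,201)),"tube":(121,(149,221),(369,160)),"glue":(170,(425,235),(99,268))}
A=load("top0.npz");B=load("scene0.npz")
X=[xyz(*A[1:]),xyz(*B[1:])]
for k,(z,a,b) in R.items():
    cs=[]
    for (im,d,K,P),x,c in zip((A,B),X,(a,b)):
        m=np.abs(x[...,2]-z)<8
        w=np.zeros_like(m);w[c[1]-11:c[1]+12,c[0]-13:c[0]+14]=1;m&=w
        n,l,st,ce=cv2.connectedComponentsWithStats(m.astype(np.uint8))
        if n<2: print(k,"none");continue
        i=1+np.argmax(st[1:,4]);p=x[l==i];uv=ce[i];cs.append(uv)
        print(k,st[i],uv.round(1),p.mean(0).round(1),p[:,2].min().round(1),p[:,2].max().round(1),"ray",ray(uv,K,P,z)[:2].round(1))
    if len(cs)==2: 
        p,e=tri(*cs,A[2:],B[2:]);print("   tri",p.round(1),e.round(1))
# table offset
print("mat z top",np.median(X[0][280:300,250:300,2]),"scene",np.median(X[1][260:300,250:300,2]))
# stand top
for x,n,(u0,u1,v0,v1) in ((X[0],"top",(210,270,190,260)),(X[1],"scene",(265,345,190,260))):
    m=np.abs(x[...,2]-60)<5; w=np.zeros_like(m);w[v0:v1,u0:u1]=1;m=(m&w).astype(np.uint8)
    p=x[m>0][:,:2].astype(np.float32);r=cv2.minAreaRect(p);print(n,"stand",r,m.sum(),np.median(x[m>0][:,2]))
E
```

```text
slug [350 244   8   8  47] [353.9 247.1] [ 496.2 -259.3   38.8] 32.2 43.9 ray [ 496.1 -259.1]
slug [172 273  10  10  82] [176.4 277.2] [ 501.2 -261.5   37.9] 32.2 41.1 ray [ 503.2 -262.5]
   tri [ 496.7 -259.9   33.4] 1.0
thick [334 197  12  13 115] [339.6 203. ] [ 612.2 -223.    38.9] 32.6 43.7 ray [ 612.  -222.8]
thick [220 294  18  17 222] [228.7 301.7] [ 617.8 -225.8   38.4] 32.0 42.3 ray [ 619.  -226.6]
   tri [ 613.4 -223.5   33. ] 1.2
rod [235 207  10   9  71] [239.9 211. ] [577.8  32.3 119.4] 113.6 123.4 ray [577.8  32.3]
rod [310 199  11   9  83] [314.9 202.7] [583.9  29.9 118. ] 112.4 121.8 ray [585.7  27.8]
   tri [579.3  33.7 113.6] 2.1
tube [143 216  14  12  63] [149.2 221.4] [550.4 250.8 118.8] 113.0 124.1 ray [550.1 250.1]
tube [363 158  13   9  85] [369.1 161.9] [554.4 249.7 117.3] 113.0 121.7 ray [558.1 244.1]
   tri [551.4 252.8 114.6] 1.7
glue [418 230  12  11 113] [423.6 235. ] [ 520.  -394.2  169. ] 162.0 173.8 ray [ 519.9 -393.8]
glue [ 90 261  19  15 221] [ 98.6 267.7] [ 526.3 -396.7  168.2] 162.1 172.1 ray [ 528.5 -397.3]
   tri [ 520.6 -395.8  163.5] 1.0
mat z top 0.2769365328678077 scene -0.09137634413724527
top stand ((549.021484375, 38.69285583496094), (80.43138885498047, 140.00990295410156), 78.40117645263672) 1482 59.382369719951384
scene stand ((552.0282592773438, 37.98743438720703), (82.35407257080078, 142.15089416503906), 78.21148681640625) 1214 59.091812277806355
```

Run:
```python
from h import *
A=load("top0.npz");B=load("scene0.npz")
for n,z,uv in(("slug",40,(176.5,275.6)),("tube",121,(369.1,160.4)),("rod",120,(314.7,200.7))):
    print(n,"scene",ray(uv,*B[2:],z).round(1))
for n,z,uv in(("slug",40,(354.1,247.1)),("tube",121,(149.2,221.1)),("rod",120,(241,211))):
    print(n,"top",ray(uv,*A[2:],z).round(1))
# plug depth from the scene: column at tube
im=B[0]
for v in range(156,200): print(v,im[v,364:377].mean(1).astype(int) if 0 else im[v,366:373].mean().round(),end="; ")
```

```text
slug scene [ 499.7 -260.    40. ]
tube scene [553.6 250.  121. ]
rod scene [580.5  32.8 120. ]
slug top [ 496.1 -259.5   40. ]
tube top [550.8 250.1 121. ]
rod top [577.7  29.6 120. ]
156 111.0; 157 118.0; 158 154.0; 159 103.0; 160 104.0; 161 104.0; 162 108.0; 163 123.0; 164 110.0; 165 104.0; 166 104.0; 167 105.0; 168 107.0; 169 109.0; 170 110.0; 171 105.0; 172 103.0; 173 105.0; 174 105.0; 175 105.0; 176 105.0; 177 104.0; 178 96.0; 179 84.0; 180 80.0; 181 78.0; 182 77.0; 183 76.0; 184 79.0; 185 82.0; 186 84.0; 187 91.0; 188 106.0; 189 94.0; 190 92.0; 191 90.0; 192 88.0; 193 85.0; 194 80.0; 195 80.0; 196 111.0; 197 123.0; 198 123.0; 199 122.0;
```

```bash
cat > go.py <<'E'
import sys,numpy as np
from scipy.spatial.transform import Rotation as R
from cell import env
x,y,z,yaw=map(float,sys.argv[1:5])
s=env.get_state();A=R.from_euler('xyz',s["tool_rot"]);B=R.from_euler('xyz',[180,0,yaw],degrees=True)
t=A.inv().apply(np.array([x,y,z])-s["tool_pos"])/1000
r=(A.inv()*B).as_rotvec(degrees=True)
print("t",s["time_s"],"pos",s["tool_pos"].round(1),np.degrees(s["tool_rot"]).round(2),"F",s["contact_force"].round(1),"gap",s["finger_gap"].round(1),"q",s["q"].round(2))
print("travel",t.round(4),"rot",r.round(2),"rows",np.linalg.norm(t)/.05,np.linalg.norm(r)/8.59)
E
python3 go.py 520 100 260 110
```

```text
Traceback (most recent call last):
  File "go.py", line 8, in <module>
    print("t",s["time_s"],"pos",s["tool_pos"].round(1),np.degrees(s["tool_rot"]).round(2),"F",s["contact_force"].round(1),"gap",s["finger_gap"].round(1),"q",s["q"].round(2))
                                                                                                                                ^^^^^^^^^^^^^^^^^^^^^
AttributeError: 'float' object has no attribute 'round'
```

```bash
sed -i 's/s\["finger_gap"\].round(1)/round(s["finger_gap"],1)/' go.py
python3 go.py 520 100 260 110
```

```text
t 0.1 pos [201.1 617.5 255.5] [-1.7991e+02  1.0000e-02  1.6197e+02] F [-0.  -0.7 -0.7] gap 85.5 q [-1.32  0.54 -0.    1.54  0.    1.07 -0.07]
travel [-0.4634 -0.3934 -0.0038] rot [-8.000e-02  5.000e-02  5.197e+01] rows 12.158062897360528 6.049852265953521
```

arm_command(
  jaw=[0, 0, 0, 0, 0, 0, 0, 0, 0, 0, 0, 0],
  travel=[
    [-0.463, -0.393, -0.004],
    [-0.463, -0.393, -0.004],
    [-0.463, -0.393, -0.004],
    [-0.463, -0.393, -0.004],
    [-0.463, -0.393, -0.004],
    [-0.463, -0.393, -0.004],
    [-0.463, -0.393, -0.004],
    [-0.463, -0.393, -0.004],
    [-0.463, -0.393, -0.004],
    [-0.463, -0.393, -0.004],
    [-0.463, -0.393, -0.004],
    [-0.463, -0.393, -0.004],
  ],
  rot=[
    [0, 0, 52],
    [0, 0, 52],
    [0, 0, 52],
    [0, 0, 52],
    [0, 0, 52],
    [0, 0, 52],
    [0, 0, 52],
    [0, 0, 52],
    [0, 0, 52],
    [0, 0, 52],
    [0, 0, 52],
    [0, 0, 52],
  ],
  force=30,
)

```text
time_s: 1.3
tool_pos: [516.2, 105.3, 260.1]
tool_rot: [-3.141, 0.001, 1.92]
contact_force: [1.5, 0.2, -0.8]
finger_gap: 43.0
```

```bash
python3 go.py 498 -260 120 90
```

```text
t 1.3 pos [516.2 105.3 260.1] [-1.7994e+02  6.0000e-02  1.0999e+02] F [ 1.5  0.2 -0.8] gap 43.0 q [-0.61  0.34  0.4   1.88 -0.16  0.96  0.21]
travel [-0.3369 -0.1419  0.1406] rot [-0.04  0.07 19.99] rows 7.832410012511124 2.326882925460174
```

arm_command(
  jaw=[0, 0, 0, 0, 0, 0, 0, 0, 0, 0, 0],
  travel=[
    [-0.337, -0.142, 0.141],
    [-0.337, -0.142, 0.141],
    [-0.337, -0.142, 0.141],
    [-0.337, -0.142, 0.141],
    [-0.337, -0.142, 0.141],
    [-0.337, -0.142, 0.141],
    [-0.337, -0.142, 0.141],
    [-0.337, -0.142, 0.141],
    [-0.337, -0.142, 0.141],
    [-0.337, -0.142, 0.141],
    [-0.337, -0.142, 0.141],
  ],
  rot=[
    [0, 0, 20],
    [0, 0, 20],
    [0, 0, 20],
    [0, 0, 20],
    [0, 0, 20],
    [0, 0, 20],
    [0, 0, 20],
    [0, 0, 20],
    [0, 0, 20],
    [0, 0, 20],
    [0, 0, 20],
  ],
)

```text
time_s: 2.4
tool_pos: [498.3, -258.6, 119.5]
tool_rot: [-3.141, 0.0, 1.572]
contact_force: [0.7, 0.7, 0.6]
finger_gap: 42.6
```

```bash
cat > snap.py <<'E'
import sys,cv2,numpy as np
from cell import env
t=sys.argv[1];x,y,w,h,k=map(int,sys.argv[3:8]);n=sys.argv[2]
im,d=env.grab_frame(n);c=env.get_calibration(n)
np.savez(f"{n}{t}.npz",im=im,d=d,K=c["camera_matrix"],P=c["pose"])
cv2.imwrite(f"pics/{n}{t}.png",cv2.resize(im[y:y+h,x:x+w,::-1],None,fx=k,fy=k,interpolation=cv2.INTER_NEAREST))
E
python3 snap.py 1 scene 80 190 180 130 4; python3 go.py 498 -260 51 90
```

```text
t 2.45 pos [ 498.6 -258.3  119.7] [-1.7999e+02  2.0000e-02  9.0130e+01] F [ 0.3  0.4 -0.6] gap 42.6 q [ 0.07  0.61  0.43  1.89 -0.37  0.72  0.73]
travel [-0.0017 -0.0006  0.0687] rot [-0.01  0.02  0.13] rows 1.3746847650399796 0.015555526763300012
```

View pics/scene1.png

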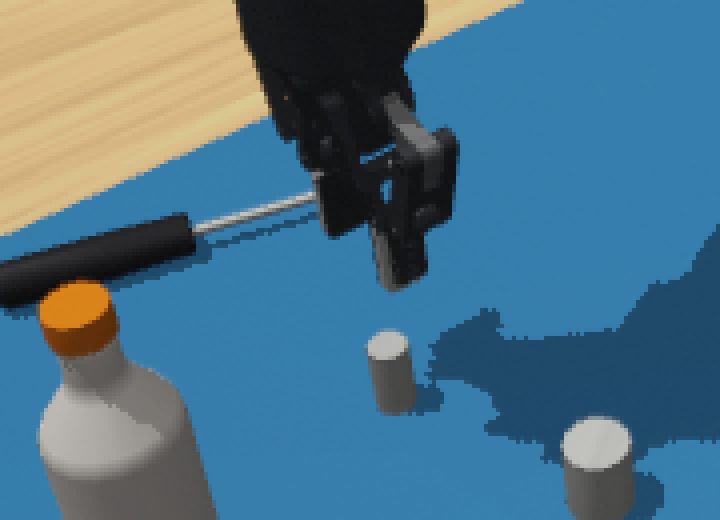

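The picture shows the open jaws above the slim slug (scene ~(177,276), 10 px wide). The thick one at (229,301) is 17 px wide, so it isn't the one meant.

arm_command(
  jaw=[0, 0, 0, 0, -1, -1, -1, -1, -1, -1],
  travel=[
    [-0.0015, 0, 0.035],
    [-0.0015, 0, 0.068],
    [-0.0015, 0, 0.068],
    [-0.0015, 0, 0.068],
    [-0.0015, 0, 0.068],
    [-0.0015, 0, 0.068],
    [-0.0015, 0, 0.068],
    [-0.0015, 0, 0.068],
    [-0.0015, 0, 0.068],
    [-0.0015, 0, 0.068],
  ],
  rot=[
    [0, 0, 0],
    [0, 0, 0],
    [0, 0, 0],
    [0, 0, 0],
    [0, 0, 0],
    [0, 0, 0],
    [0, 0, 0],
    [0, 0, 0],
    [0, 0, 0],
    [0, 0, 0],
  ],
  force=20,
)

```text
time_s: 3.45
tool_pos: [499.7, -260.4, 53.4]
tool_rot: [3.139, 0.001, 1.573]
contact_force: [-0.8, 0.5, 8.0]
finger_gap: 19.1
```

```bash
python3 snap.py 2 scene 80 190 180 130 4; python3 go.py 498 -260 51 0
```

```text
t 3.5 pos [ 499.7 -260.4   53.4] [1.7985e+02 7.0000e-02 9.0120e+01] F [-1.  -0.2  7. ] gap 18.5 q [ 0.13  0.72  0.37  1.9  -0.44  0.6   0.78]
travel [ 0.0004 -0.0017  0.0024] rot [ 1.700e-01 -6.000e-02  9.012e+01] rows 0.05995807248306382 10.491449010341492
```

View pics/scene2.png

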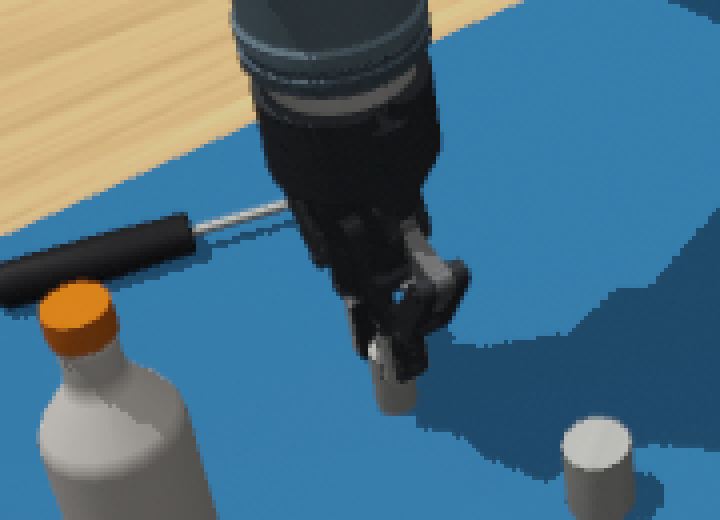

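arm_command(
  jaw=[0, 0, 0, 0, 0],
  travel=[
    [0, 0, 0],
    [0, 0, 0],
    [0, 0, 0],
    [0, 0, 0],
    [0, 0, 0],
  ],
  rot=[
    [0, 0, 0],
    [0, 0, 0],
    [0, 0, 0],
    [0, 0, 0],
    [0, 0, 0],
  ],
)

```text
time_s: 4.0
tool_pos: [499.6, -260.4, 53.3]
tool_rot: [3.139, 0.001, 1.573]
contact_force: [0.5, 0.5, 0.3]
finger_gap: 42.8
```

```bash
python3 go.py 499.7 -260 51 180
```

```text
t 4.0 pos [ 499.6 -260.4   53.3] [1.7987e+02 6.0000e-02 9.0120e+01] F [0.5 0.5 0.3] gap 42.8 q [ 0.13  0.72  0.37  1.9  -0.44  0.6   0.78]
travel [0.0004 0.0001 0.0023] rot [ 5.000e-02  1.500e-01 -8.988e+01] rows 0.04731144745425875 10.46325971067822
```

arm_command(
  jaw=[0, 0, 0, 0, 0, 0, 0, 0, 0, 0, 0, 0],
  travel=[
    [0, 0, 0.002],
    [0, 0, 0.002],
    [0, 0, 0.002],
    [0, 0, 0.002],
    [0, 0, 0.002],
    [0, 0, 0.002],
    [0, 0, 0.002],
    [0, 0, 0.002],
    [0, 0, 0.002],
    [0, 0, 0.002],
    [0, 0, 0.002],
    [0, 0, 0.002],
  ],
  rot=[
    [0, 0, -90],
    [0, 0, -90],
    [0, 0, -90],
    [0, 0, -90],
    [0, 0, -90],
    [0, 0, -90],
    [0, 0, -90],
    [0, 0, -90],
    [0, 0, -90],
    [0, 0, -90],
    [0, 0, -90],
    [0, 0, -90],
  ],
)

```text
time_s: 5.2
tool_pos: [499.4, -260.5, 51.2]
tool_rot: [-3.141, 0.002, -3.139]
contact_force: [-0.5, 0.8, 0.4]
finger_gap: 42.9
```

```bash
python3 go.py 499.7 -260 51 180
```

```text
t 5.2 pos [ 499.4 -260.5   51.2] [-1.7996e+02  1.2000e-01 -1.7988e+02] F [-0.5  0.8  0.4] gap 42.9 q [ 0.43  0.69 -0.03  1.88  0.04  0.57  1.94]
travel [-0.0003  0.0005  0.0002] rot [-0.04  0.12  0.12] rows 0.012576927193807085 0.020883092698699125
```

arm_command(
  jaw=[-1, -1, -1, -1, -1, -1, -1],
  travel=[
    [0, 0, 0],
    [0, 0, 0],
    [0, 0, 0],
    [0, 0, 0],
    [0, 0, 0],
    [0, 0, 0],
    [0, 0, 0],
  ],
  rot=[
    [0, 0, 0],
    [0, 0, 0],
    [0, 0, 0],
    [0, 0, 0],
    [0, 0, 0],
    [0, 0, 0],
    [0, 0, 0],
  ],
  force=25,
)

```text
time_s: 5.9
tool_pos: [499.3, -260.6, 51.2]
tool_rot: [-3.141, 0.002, -3.14]
contact_force: [-0.9, -0.5, 1.5]
finger_gap: 18.5
```

```bash
python3 go.py 499.7 -260 180 180
```

```text
t 5.9 pos [ 499.3 -260.6   51.2] [-1.7995e+02  1.2000e-01 -1.7988e+02] F [-0.9 -0.5  1.5] gap 18.5 q [ 0.42  0.69 -0.03  1.88  0.04  0.57  1.94]
travel [-0.0006  0.0005 -0.1288] rot [-0.05  0.12  0.11] rows 2.5753182532974344 0.020088805073415567
```

arm_command(
  jaw=[-1, -1, -1, -1, -1],
  travel=[
    [0, 0, -0.04],
    [0, 0, -0.09],
    [0, 0, -0.14],
    [0, 0, -0.16],
    [0, 0, -0.16],
  ],
  rot=[
    [0, 0, 0],
    [0, 0, 0],
    [0, 0, 0],
    [0, 0, 0],
    [0, 0, 0],
  ],
  force=25,
)

```text
time_s: 6.4
tool_pos: [501.1, -261.2, 214.8]
tool_rot: [-3.138, 0.009, -3.14]
contact_force: [0.0, -0.3, -0.8]
finger_gap: 18.5
```

```bash
python3 go.py 553.5 249.2 205 180
```

```text
t 6.4 pos [ 501.1 -261.2  214.8] [-179.8     0.49 -179.89] F [ 0.  -0.3 -0.8] gap 18.5 q [ 0.43  0.44 -0.04  1.81  0.02  0.88  1.96]
travel [-0.0533  0.5104  0.0084] rot [-0.2   0.49  0.11] rows 10.264213732426422 0.06281463542716521
```

arm_command(
  jaw=[-1, -1, -1, -1, -1, -1, -1, -1, -1, -1, -1, -1],
  travel=[
    [-0.003, 0.03, 0],
    [-0.008, 0.08, 0],
    [-0.013, 0.13, 0],
    [-0.019, 0.18, 0],
    [-0.024, 0.23, 0],
    [-0.029, 0.28, 0],
    [-0.034, 0.33, 0],
    [-0.039, 0.38, 0],
    [-0.044, 0.42, 0],
    [-0.048, 0.46, 0],
    [-0.051, 0.49, 0],
    [-0.053, 0.505, 0],
  ],
  rot=[
    [0, 0, 0],
    [0, 0, 0],
    [0, 0, 0],
    [0, 0, 0],
    [0, 0, 0],
    [0, 0, 0],
    [0, 0, 0],
    [0, 0, 0],
    [0, 0, 0],
    [0, 0, 0],
    [0, 0, 0],
    [0, 0, 0],
  ],
)

```text
time_s: 7.6
tool_pos: [551.5, 247.4, 211.6]
tool_rot: [-3.139, 0.006, -3.135]
contact_force: [0.6, 0.4, -0.2]
finger_gap: 18.4
```

```bash
python3 go.py 553.7 249.2 190 180
```

```text
t 7.6 pos [551.5 247.4 211.6] [-179.85    0.33 -179.64] F [ 0.6  0.4 -0.2] gap 18.4 q [-0.38  0.51 -0.17  1.7   0.11  0.93  0.99]
travel [-0.0021  0.0018  0.0216] rot [-0.15  0.33  0.36] rows 0.4360506635510167 0.05918915707285611
```

arm_command(
  jaw=[-1, -1, -1, -1],
  travel=[
    [-0.002, 0.002, 0.022],
    [-0.002, 0.002, 0.022],
    [-0.002, 0.002, 0.022],
    [-0.002, 0.002, 0.022],
  ],
  rot=[
    [-0.1, 0.3, 0.4],
    [-0.1, 0.3, 0.4],
    [-0.1, 0.3, 0.4],
    [-0.1, 0.3, 0.4],
  ],
)

```text
time_s: 8.0
tool_pos: [554.1, 248.0, 190.1]
tool_rot: [-3.14, 0.001, 3.139]
contact_force: [-0.6, -0.0, -0.8]
finger_gap: 18.5
```

```bash
python3 go.py 553.7 249.2 185 180;python3 snap.py 3 scene 310 90 120 130 4;python3 snap.py 3 top 110 180 90 80 6
```

```text
t 8.0 pos [554.1 248.  190.1] [-1.7991e+02  5.0000e-02  1.7986e+02] F [-0.6 -0.  -0.8] gap 18.5 q [-0.38  0.55 -0.16  1.71  0.11  0.9   0.98]
travel [0.0004 0.0012 0.0051] rot [-0.09  0.05 -0.14] rows 0.1041721374817449 0.02008484233298865
```

View pics/scene3.png

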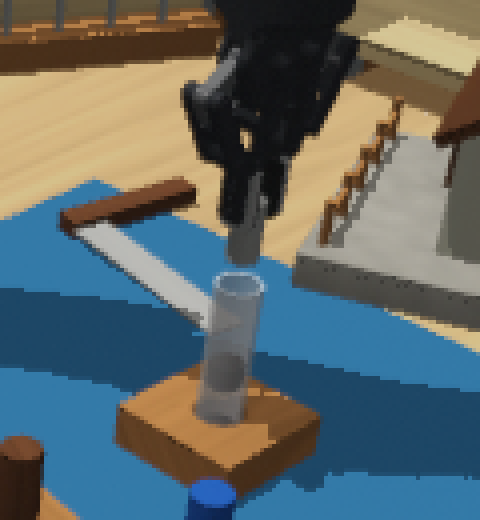

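View pics/top3.png

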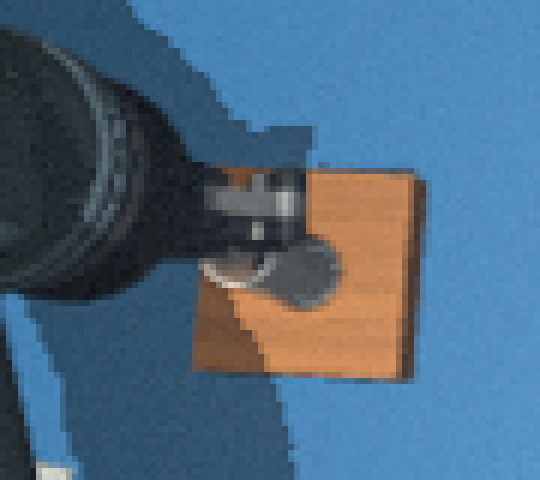

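Run:
```python
from h import *
_,_,K,P=load("scene3.npz")
c=(553.6,250.0)
for z in (121,139,145,150):
    print(z,proj((*c,z),K,P).round(1), "shift/mm x",(proj((c[0]+1,c[1],z),K,P)-proj((*c,z),K,P)).round(2),"y",(proj((c[0],c[1]+1,z),K,P)-proj((*c,z),K,P)).round(2))
# slug edges per row
im=cv2.cvtColor(load("scene3.npz")[0],cv2.COLOR_RGB2GRAY)
for v in range(140,168): print(v,im[v,362:382])
```

```text
121 [369.1 160.4] shift/mm x [0.34 0.16] y [ 0.26 -0.14]
139 [370.1 153.7] shift/mm x [0.34 0.16] y [ 0.26 -0.14]
145 [370.5 151.5] shift/mm x [0.34 0.15] y [ 0.26 -0.14]
150 [370.8 149.6] shift/mm x [0.34 0.15] y [ 0.26 -0.14]
140 [180 178 147  39  17  19  16  17  19  45  64  70  55 110 107  28  14  28
  73 182]
141 [181 181 116  30  17  19  19  18  18  42  64  70  50  94  70  19  16  30
 103 187]
142 [182 181  85  23  23  27  18  17  24  53  66  71  43  69  55  19  18  44
 112 188]
143 [181 180 115  31  23  20  18  18  19  55  66  69  57  69  54  18  40  87
 165 188]
144 [179 179 134  52  24  17  18  19  21  64  69  57  57  69  71  75 126 186
 188 188]
145 [179 179 177 107  62  36  22  21  35  64  69  57  69  69 163 188 188 187
 187 185]
146 [176 174 172 159 116  71  55  46  65  66  69  48  69  68 163 186 187 185
 183 181]
147 [155 169 175 181 185 104  67  65  66  65  63  69  69  72 184 185 183 181
 179 179]
148 [106 107 166 184 185  76  62  63  65  64  68  69  69 102 181 181 179 179
 178 179]
149 [106 106 106 129 124  66  62  64  66  67  69  69  69 102 176 178 179 179
 181 184]
15
[... 863 characters left out ...]
106]
160 [106 149 150 100  97  98 100 103 106 109 112 115 150 154 111 106 106 105
 106 106]
161 [106 131 152 103  98  98 100 103 107 110 113 115 119 183 131 107 106 106
 106 106]
162 [106 117 118 126 112 102 106 105 108 112 116 117 139 172 129 107 106 106
 105 106]
163 [114 115 106 101 117 126 133 117 119 122 133 135 145  94 105 106 106 106
 105 106]
164 [155 119 104 103 102 102 101 115 119 120 121 107 106  97 106 106 106 106
 106 106]
165 [175 133 108 104 102 103 104 105 107 108 109 110 102 100 105 105 106 106
 106 106]
166 [165 139 115 107 103 104 104 106 108 108 109 110 100  99 106 106 106 106
 106 106]
167 [158 138 115 113 109 104 105 106 108 108 109 110  97 104 106 105 105 106
 106 106]
```

arm_command(
  jaw=[-1, -1, -1, -1, -1],
  travel=[
    [0.0005, 0.0005, 0.01],
    [0.0005, 0.0005, 0.017],
    [0.0005, 0.0005, 0.021],
    [0.0005, 0.0005, 0.025],
    [0.0005, 0.0005, 0.025],
  ],
  rot=[
    [0, 0, 0],
    [0, 0, 0],
    [0, 0, 0],
    [0, 0, 0],
    [0, 0, 0],
  ],
)

```text
time_s: 8.6
tool_pos: [553.4, 249.1, 164.7]
tool_rot: [-3.141, 0.001, 3.14]
contact_force: [0.7, 0.7, -0.4]
finger_gap: 18.4
```

```bash
python3 go.py 553.5 248.5 149 180;python3 snap.py 4 scene 310 90 120 130 4
```

```text
t 8.6 pos [553.4 249.1 164.7] [-1.7994e+02  4.0000e-02  1.7989e+02] F [ 0.7  0.7 -0.4] gap 18.4 q [-0.38  0.58 -0.16  1.72  0.12  0.85  0.98]
travel [-0.0001 -0.0006  0.0157] rot [-0.06  0.04 -0.11] rows 0.31378148118399074 0.01481103924567279
```

View pics/scene4.png

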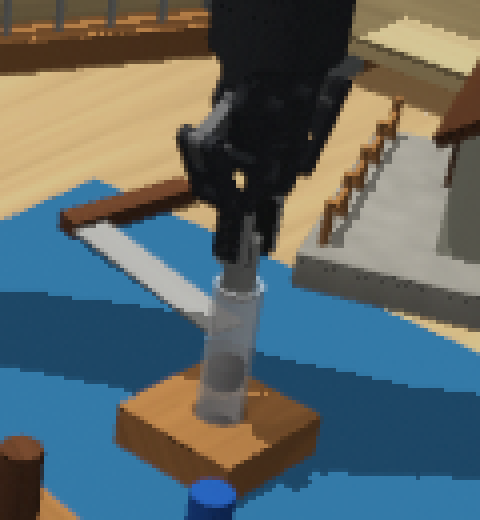

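The slug has gone into the mouth at ~(369,161) without any force, so I lower it further and release.

arm_command(
  jaw=[-1, -1, -1, 0, 0, 0, 0, 0],
  travel=[
    [0, 0, 0.008],
    [0, 0, 0.014],
    [0, 0, 0.014],
    [0, 0, 0.014],
    [0, 0, 0.014],
    [0, 0, 0.014],
    [0, 0, 0.014],
    [0, 0, 0.014],
  ],
  rot=[
    [0, 0, 0],
    [0, 0, 0],
    [0, 0, 0],
    [0, 0, 0],
    [0, 0, 0],
    [0, 0, 0],
    [0, 0, 0],
    [0, 0, 0],
  ],
)

```text
time_s: 9.45
tool_pos: [553.6, 249.1, 151.2]
tool_rot: [-3.141, 0.001, 3.14]
contact_force: [-0.2, 0.7, 0.3]
finger_gap: 42.4
```

arm_command(
  jaw=[0, 0, 0, 0, 0],
  travel=[
    [0, 0, -0.04],
    [0, 0, -0.08],
    [0, 0, -0.1],
    [0, 0, -0.1],
    [0, 0, -0.1],
  ],
  rot=[
    [0, 0, 0],
    [0, 0, 0],
    [0, 0, 0],
    [0, 0, 0],
    [0, 0, 0],
  ],
)

```text
time_s: 9.95
tool_pos: [553.4, 249.1, 251.1]
tool_rot: [-3.141, 0.001, 3.14]
contact_force: [-1.0, -0.4, -1.0]
finger_gap: 42.9
```

```bash
python3 go.py 580.7 31 230 168.4;python3 snap.py 5 scene 310 90 120 130 4
```

```text
t 9.95 pos [553.4 249.1 251.1] [-1.7995e+02  8.0000e-02  1.7989e+02] F [-1.  -0.4 -1. ] gap 42.9 q [-0.37  0.47 -0.17  1.66  0.09  1.02  1.  ]
travel [-0.0277 -0.218   0.0214] rot [-0.05  0.08 11.49] rows 4.415451007035737 1.337388331573805
```

View pics/scene5.png

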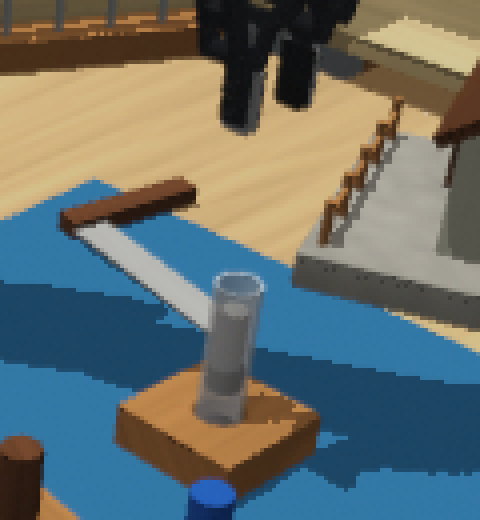

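arm_command(
  jaw=[0, 0, 0, 0, 0, 0, 0, 0],
  travel=[
    [-0.028, -0.218, 0.021],
    [-0.028, -0.218, 0.021],
    [-0.028, -0.218, 0.021],
    [-0.028, -0.218, 0.021],
    [-0.028, -0.218, 0.021],
    [-0.028, -0.218, 0.021],
    [-0.028, -0.218, 0.021],
    [-0.028, -0.218, 0.021],
  ],
  rot=[
    [0, 0, 11.5],
    [0, 0, 11.5],
    [0, 0, 11.5],
    [0, 0, 11.5],
    [0, 0, 11.5],
    [0, 0, 11.5],
    [0, 0, 11.5],
    [0, 0, 11.5],
  ],
)

```text
time_s: 10.8
tool_pos: [580.0, 32.6, 228.9]
tool_rot: [-3.14, -0.001, 2.941]
contact_force: [0.2, 0.2, 0.1]
finger_gap: 42.6
```

```bash
python3 go.py 580.7 31 160 168.4
```

```text
t 10.8 pos [580.   32.6 228.9] [-1.7994e+02 -7.0000e-02  1.6853e+02] F [0.2 0.2 0.1] gap 42.6 q [-0.08  0.45 -0.08  1.75  0.04  0.94  1.2 ]
travel [-0.0011 -0.0014  0.0689] rot [-0.06 -0.07  0.13] rows 1.378981732893271 0.018789883634979732
```

arm_command(
  jaw=[0, 0, 0, 0, 0],
  travel=[
    [-0.001, -0.0015, 0.03],
    [-0.001, -0.0015, 0.055],
    [-0.001, -0.0015, 0.069],
    [-0.001, -0.0015, 0.069],
    [-0.001, -0.0015, 0.069],
  ],
  rot=[
    [0, 0, 0],
    [0, 0, 0],
    [0, 0, 0],
    [0, 0, 0],
    [0, 0, 0],
  ],
)

```text
time_s: 11.3
tool_pos: [580.9, 31.7, 160.5]
tool_rot: [-3.141, -0.001, 2.942]
contact_force: [0.4, -0.9, 0.6]
finger_gap: 42.9
```

```bash
python3 go.py 580.7 31 106 168.4;python3 snap.py 6 scene 250 120 140 130 4
```

```text
t 11.3 pos [580.9  31.7 160.5] [-1.7996e+02 -5.0000e-02  1.6859e+02] F [ 0.4 -0.9  0.6] gap 42.9 q [-0.08  0.54 -0.07  1.8   0.05  0.81  1.19]
travel [ 0.     -0.0007  0.0545] rot [-0.04 -0.05  0.19] rows 1.0895105413959971 0.022919913452898667
```

View pics/scene6.png

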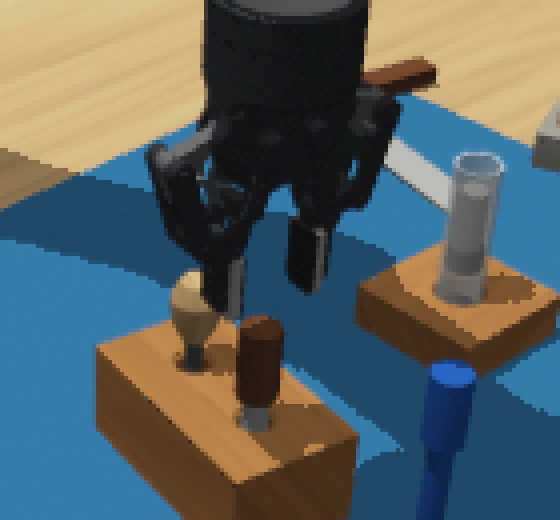

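Candidates: the dark wooden handle in the stand, crop (262,330), is the ramrod. The blue look-alike at crop (450,380) stands outside the stand, and the pale pear at (192,310) is the awl. The jaws straddle the dark handle.

arm_command(
  jaw=[0, 0, 0, 0],
  travel=[
    [0, -0.0005, 0.025],
    [0, -0.0005, 0.045],
    [0, -0.0005, 0.0545],
    [0, -0.0005, 0.0545],
  ],
  rot=[
    [0, 0, 0],
    [0, 0, 0],
    [0, 0, 0],
    [0, 0, 0],
  ],
)

```text
time_s: 11.75
tool_pos: [581.0, 31.0, 106.3]
tool_rot: [-3.141, -0.0, 2.942]
contact_force: [0.8, -0.2, 0.8]
finger_gap: 42.8
```

arm_command(
  jaw=[-1, -1, -1, -1, -1, -1, -1],
  travel=[
    [0, 0, 0],
    [0, 0, 0],
    [0, 0, 0],
    [0, 0, 0],
    [0, 0, 0],
    [0, 0, 0],
    [0, 0, 0],
  ],
  rot=[
    [0, 0, 0],
    [0, 0, 0],
    [0, 0, 0],
    [0, 0, 0],
    [0, 0, 0],
    [0, 0, 0],
    [0, 0, 0],
  ],
  force=80,
)

```text
time_s: 12.45
tool_pos: [582.2, 31.3, 107.7]
tool_rot: [3.141, 0.002, 2.942]
contact_force: [-0.9, 0.1, 6.8]
finger_gap: 22.8
```

```bash
python3 go.py 580.7 31 230 168.4;python3 snap.py 7 scene 250 120 140 130 4
```

```text
t 12.45 pos [582.2  31.3 107.7] [1.7999e+02 1.1000e-01 1.6857e+02] F [-0.9  0.1  6.8] gap 22.8 q [-0.08  0.62 -0.07  1.82  0.06  0.7   1.19]
travel [ 0.0011 -0.0005 -0.1223] rot [0.01 0.11 0.17] rows 2.446421770268791 0.024078403170509053
```

View pics/scene7.png

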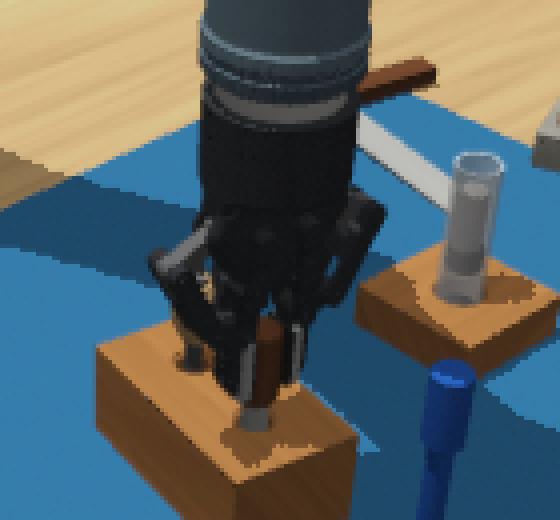

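arm_command(
  jaw=[-1, -1, -1, -1, -1, -1, -1],
  travel=[
    [0, 0, -0.015],
    [0, 0, -0.04],
    [0, 0, -0.07],
    [0, 0, -0.11],
    [0, 0, -0.14],
    [0, 0, -0.15],
    [0, 0, -0.15],
  ],
  rot=[
    [0, 0, 0],
    [0, 0, 0],
    [0, 0, 0],
    [0, 0, 0],
    [0, 0, 0],
    [0, 0, 0],
    [0, 0, 0],
  ],
)

```text
time_s: 13.2
tool_pos: [582.6, 31.2, 259.6]
tool_rot: [3.14, 0.005, 2.942]
contact_force: [0.0, -0.9, -1.2]
finger_gap: 22.1
```

```bash
python3 go.py 553.6 249.2 255 168.4;python3 snap.py 8 scene 230 60 150 150 4
```

```text
t 13.2 pos [582.6  31.2 259.6] [179.93   0.3  168.56] F [ 0.  -0.9 -1.2] gap 22.1 q [-0.07  0.42 -0.08  1.72  0.04  1.    1.21]
travel [0.0717 0.2079 0.0045] rot [0.07 0.3  0.16] rows 4.398474592533093 0.040011477063344396
```

View pics/scene8.png

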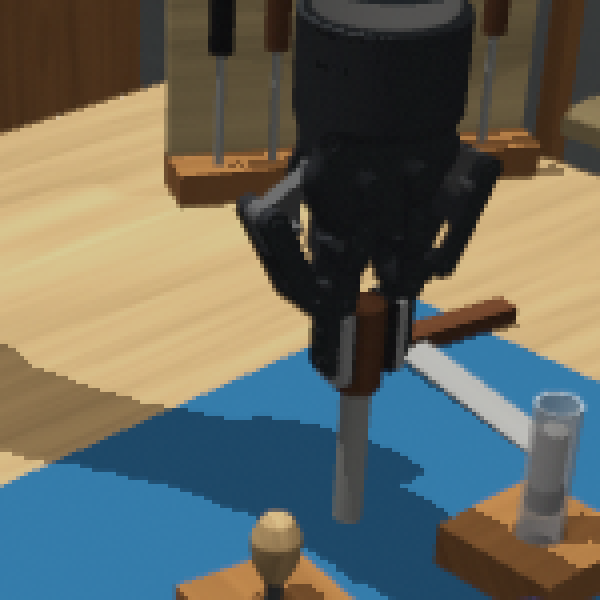

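Run:
```python
from h import *
im,_,K,P=load("scene8.npz")
g=cv2.cvtColor(im,cv2.COLOR_RGB2GRAY)
for v in range(180,193): print(v,g[v,309:326])
print(proj((582.6,31.2,152),K,P),proj((582.6,31.2,170),K,P))
```

```text
180 [63 64 63 64 77 91 88 83 71 72 72 72 64 63 63 64 63]
181 [63 63 63 63 78 91 87 82 72 71 72 72 64 63 63 63 63]
182 [64 63 64 63 78 90 87 82 72 71 72 72 63 64 64 63 63]
183 [63 63 63 63 80 89 87 81 76 71 72 69 64 63 63 63 63]
184 [63 64 63 63 86 89 87 81 76 71 72 69 64 64 63 64 64]
185 [63 63 63 64 86 89 84 79 76 71 72 69 63 63 63 64 62]
186 [63 64 63 63 87 89 85 79 76 72 73 68 64 64 64 64 64]
187 [63 63 64 63 88 88 84 79 75 71 72 67 64 64 64 62 64]
188 [62 63 63 64 93 88 83 78 75 72 72 66 63 64 63 63 64]
189 [63 63 64 63 78 86 83 78 76 72 71 64 63 63 63 63 63]
190 [63 63 64 63 64 71 76 82 79 75 67 63 63 63 63 64 64]
191 [64 63 64 64 64 63 64 63 64 63 63 62 64 64 64 63 63]
192 [64 64 63 63 64 63 64 63 63 63 63 64 63 63 64 63 64]
[315.89219753 188.50173127] [316.46357976 180.9805587 ]
```

arm_command(
  jaw=[-1, -1, -1, -1, -1, -1, -1, -1],
  travel=[
    [0.01, 0.03, 0],
    [0.024, 0.07, 0],
    [0.038, 0.11, 0],
    [0.052, 0.15, 0],
    [0.062, 0.18, 0],
    [0.069, 0.2, 0],
    [0.0715, 0.208, 0],
    [0.0715, 0.208, 0],
  ],
  rot=[
    [0, 0, 0],
    [0, 0, 0],
    [0, 0, 0],
    [0, 0, 0],
    [0, 0, 0],
    [0, 0, 0],
    [0, 0.3, 0],
    [0, 0.3, 0],
  ],
  force=100,
)

```text
time_s: 14.05
tool_pos: [551.8, 249.7, 256.0]
tool_rot: [-3.14, -0.006, 2.944]
contact_force: [0.1, -0.1, -1.7]
finger_gap: 22.0
```

```bash
python3 go.py 553.5 249.2 225 168.4;python3 snap.py 9 scene 310 60 120 150 4
```

```text
t 14.05 pos [551.8 249.7 256. ] [-179.93   -0.32  168.67] F [ 0.1 -0.1 -1.7] gap 22.0 q [-0.4   0.47 -0.14  1.65  0.07  1.03  0.82]
travel [-0.0019 -0.0001  0.031 ] rot [-0.07 -0.32  0.27] rows 0.6211199048288036 0.04925466785146736
```

View pics/scene9.png

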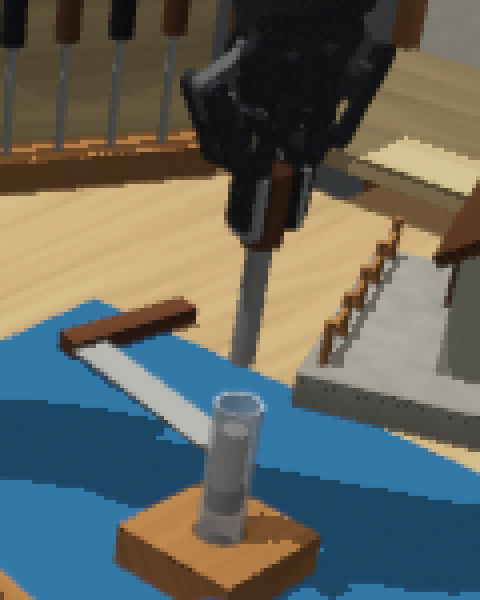

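arm_command(
  jaw=[-1, -1, -1, -1, -1, -1],
  travel=[
    [-0.002, 0, 0.01],
    [-0.002, 0, 0.018],
    [-0.002, 0, 0.024],
    [-0.002, 0, 0.028],
    [-0.002, 0, 0.031],
    [-0.002, 0, 0.031],
  ],
  rot=[
    [0, -0.3, 0],
    [0, -0.3, 0],
    [0, -0.3, 0],
    [0, -0.3, 0],
    [0, -0.3, 0],
    [0, -0.3, 0],
  ],
  force=100,
)

```text
time_s: 14.7
tool_pos: [554.2, 247.5, 224.9]
tool_rot: [-3.139, 0.0, 2.942]
contact_force: [-0.6, -0.1, -1.3]
finger_gap: 22.2
```

```bash
python3 go.py 553.5 249.2 205 168.4;python3 snap.py 10 scene 310 60 120 150 4
```

```text
t 14.7 pos [554.2 247.5 224.9] [-1.7988e+02  1.0000e-02  1.6855e+02] F [-0.6 -0.1 -1.3] gap 22.2 q [-0.4   0.5  -0.13  1.68  0.08  0.97  0.81]
travel [0.001  0.0016 0.0199] rot [-0.12  0.01  0.15] rows 0.40015706951576085 0.022621125563250414
```

View pics/scene10.png

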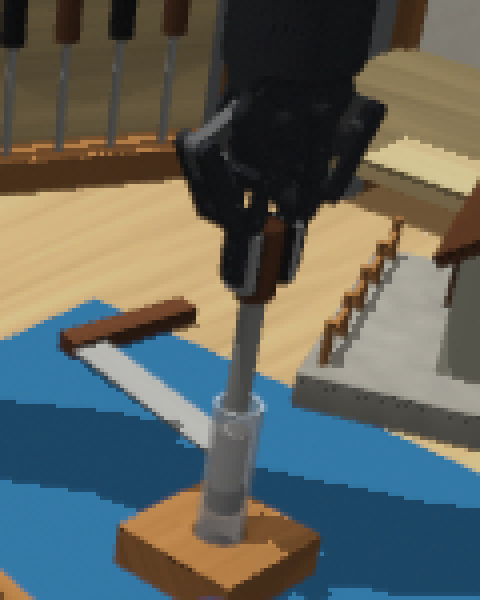

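arm_command(
  jaw=[-1, -1, -1, -1, -1, -1, -1, -1],
  travel=[
    [0.001, 0.0015, 0.002],
    [0.001, 0.0015, 0.004],
    [0.001, 0.0015, 0.006],
    [0.001, 0.0015, 0.008],
    [0.001, 0.0015, 0.01],
    [0.001, 0.0015, 0.012],
    [0.001, 0.0015, 0.014],
    [0.001, 0.0015, 0.016],
  ],
  rot=[
    [0, 0, 0],
    [0, 0, 0],
    [0, 0, 0],
    [0, 0, 0],
    [0, 0, 0],
    [0, 0, 0],
    [0, 0, 0],
    [0, 0, 0],
  ],
  force=120,
)

```text
time_s: 15.55
tool_pos: [554.0, 249.3, 209.7]
tool_rot: [-3.14, 0.001, 2.942]
contact_force: [-0.3, -0.7, 3.6]
finger_gap: 21.7
```

```bash
python3 go.py 553.5 249.2 192 168.4
```

```text
t 15.55 pos [554.  249.3 209.7] [-1.7992e+02  7.0000e-02  1.6854e+02] F [-0.3 -0.7  3.6] gap 21.7 q [-0.4   0.52 -0.13  1.69  0.08  0.94  0.8 ]
travel [ 0.0005 -0.0002  0.0177] rot [-0.08  0.07  0.14] rows 0.3537990238285345 0.020950189051804475
```

arm_command(
  jaw=[-1, -1, -1, -1, -1, -1, -1, -1, -1, -1],
  travel=[
    [0, 0, 0.0015],
    [0, 0, 0.003],
    [0, 0, 0.0045],
    [0, 0, 0.006],
    [0, 0, 0.0075],
    [0, 0, 0.009],
    [0, 0, 0.0105],
    [0, 0, 0.012],
    [0, 0, 0.0135],
    [0, 0, 0.015],
  ],
  rot=[
    [0, 0, 0],
    [0, 0, 0],
    [0, 0, 0],
    [0, 0, 0],
    [0, 0, 0],
    [0, 0, 0],
    [0, 0, 0],
    [0, 0, 0],
    [0, 0, 0],
    [0, 0, 0],
  ],
)

```text
time_s: 16.55
tool_pos: [554.0, 249.3, 194.6]
tool_rot: [-3.14, 0.001, 2.942]
contact_force: [-0.6, -0.4, 5.1]
finger_gap: 21.5
```

```bash
python3 go.py 553.5 249.2 188 168.4;python3 snap.py 11 scene 310 60 120 150 4
```

```text
t 16.55 pos [554.  249.3 194.6] [-1.7991e+02  7.0000e-02  1.6854e+02] F [-0.6 -0.4  5.1] gap 21.5 q [-0.4   0.54 -0.13  1.7   0.09  0.91  0.8 ]
travel [ 0.0005 -0.0002  0.0066] rot [-0.09  0.07  0.14] rows 0.13166983196004733 0.02123739630940978
```

View pics/scene11.png

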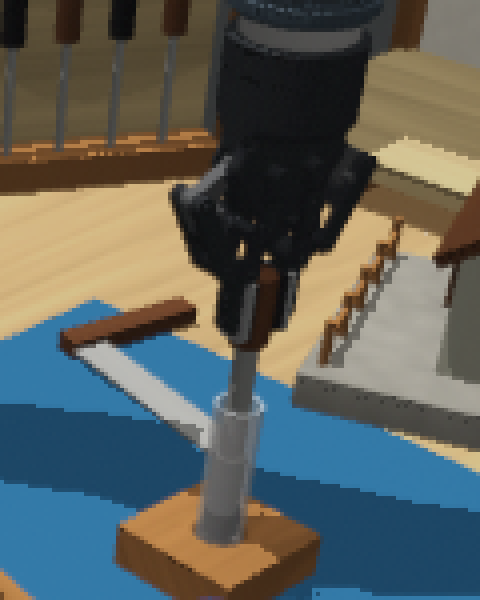

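arm_command(
  jaw=[-1, -1, -1, -1, -1, -1, -1, -1],
  travel=[
    [0, 0, 0.001],
    [0, 0, 0.002],
    [0, 0, 0.003],
    [0, 0, 0.004],
    [0, 0, 0.005],
    [0, 0, 0.006],
    [0, 0, 0.007],
    [0, 0, 0.008],
  ],
  rot=[
    [0, 0, 0],
    [0, 0, 0],
    [0, 0, 0],
    [0, 0, 0],
    [0, 0, 0],
    [0, 0, 0],
    [0, 0, 0],
    [0, 0, 0],
  ],
)

```text
time_s: 17.4
tool_pos: [553.9, 249.3, 186.2]
tool_rot: [-3.14, 0.001, 2.942]
contact_force: [0.2, 0.2, 3.9]
finger_gap: 21.6
```

arm_command(
  jaw=[-1, -1],
  travel=[
    [0, 0, 0.0007],
    [0, 0, 0.0014],
  ],
  rot=[
    [0, 0, 0],
    [0, 0, 0],
  ],
)

```text
time_s: 17.6
tool_pos: [553.9, 249.3, 184.8]
tool_rot: [-3.14, 0.001, 2.942]
contact_force: [-1.0, -0.3, 3.8]
finger_gap: 21.6
```

arm_command(
  jaw=[-1, -1],
  travel=[
    [0, 0, 0.0005],
    [0, 0, 0.001],
  ],
  rot=[
    [0, 0, 0],
    [0, 0, 0],
  ],
)

```text
time_s: 17.8
tool_pos: [553.9, 249.3, 183.7]
tool_rot: [-3.14, 0.001, 2.942]
contact_force: [-0.7, 0.4, 2.9]
finger_gap: 21.8
```

arm_command(
  jaw=[-1, -1],
  travel=[
    [0, 0, 0.0004],
    [0, 0, 0.0007],
  ],
  rot=[
    [0, 0, 0],
    [0, 0, 0],
  ],
)

```text
time_s: 18.0
tool_pos: [554.0, 249.3, 183.1]
tool_rot: [-3.14, 0.001, 2.942]
contact_force: [-0.8, -1.0, 5.1]
finger_gap: 21.5
```

arm_command(
  jaw=[-1],
  travel=[
    [0, 0, 0.0005],
  ],
  rot=[
    [0, 0, 0],
  ],
)

```text
time_s: 18.1
tool_pos: [554.1, 249.4, 182.9]
tool_rot: [-3.14, 0.001, 2.942]
contact_force: [-1.3, -1.6, 7.8]
finger_gap: 21.4
```

arm_command(
  jaw=[-1],
  travel=[
    [0, 0, 0.0005],
  ],
  rot=[
    [0, 0, 0],
  ],
)

```text
time_s: 18.2
tool_pos: [554.3, 249.4, 182.9]
tool_rot: [-3.14, 0.002, 2.942]
contact_force: [-0.8, -1.0, 7.7]
finger_gap: 21.6
```

arm_command(
  jaw=[-1, -1],
  travel=[
    [0, 0, 0.0008],
    [0, 0, 0.001],
  ],
  rot=[
    [0, 0, 0],
    [0, 0, 0],
  ],
)

```text
time_s: 18.4
tool_pos: [554.5, 249.5, 182.7]
tool_rot: [-3.141, 0.002, 2.942]
contact_force: [-2.2, -1.2, 10.2]
finger_gap: 21.6
```

arm_command(
  jaw=[-1, -1],
  travel=[
    [0, 0, 0.0013],
    [0, 0, 0.0015],
  ],
  rot=[
    [0, 0, 0],
    [0, 0, 0],
  ],
)

```text
time_s: 18.6
tool_pos: [554.9, 249.6, 182.4]
tool_rot: [-3.141, 0.003, 2.941]
contact_force: [-2.7, -2.0, 12.6]
finger_gap: 22.2
```

arm_command(
  jaw=[-1, -1],
  travel=[
    [0.0006, 0, 0.0018],
    [0.0006, 0, 0.002],
  ],
  rot=[
    [0, 0, 0],
    [0, 0, 0],
  ],
)

```text
time_s: 18.8
tool_pos: [555.0, 249.8, 182.1]
tool_rot: [3.142, 0.005, 2.941]
contact_force: [-2.0, -2.7, 15.8]
finger_gap: 21.9
```

arm_command(
  jaw=[-1, -1],
  travel=[
    [0.0008, 0, 0.0022],
    [0.0008, 0, 0.0023],
  ],
  rot=[
    [0, 0, 0],
    [0, 0, 0],
  ],
)

```text
time_s: 19.0
tool_pos: [555.0, 250.0, 182.0]
tool_rot: [3.141, 0.006, 2.941]
contact_force: [-3.3, -2.4, 17.1]
finger_gap: 21.5
```

arm_command(
  jaw=[-1, -1, -1, -1, -1, -1, -1, -1],
  travel=[
    [0.0008, -0.0002, 0.0024],
    [0.0008, -0.0002, 0.0024],
    [0.0008, -0.0002, 0.0024],
    [0.0008, -0.0002, 0.0024],
    [0.0008, -0.0002, 0.0024],
    [0.0008, -0.0002, 0.0024],
    [0.0008, -0.0002, 0.0024],
    [0.0008, -0.0002, 0.0024],
  ],
  rot=[
    [0, 0, 0],
    [0, 0, 0],
    [0, 0, 0],
    [0, 0, 0],
    [0, 0, 0],
    [0, 0, 0],
    [0, 0, 0],
    [0, 0, 0],
  ],
)

```text
time_s: 19.8
tool_pos: [555.1, 250.1, 181.9]
tool_rot: [3.14, 0.008, 2.941]
contact_force: [-3.3, -3.0, 18.3]
finger_gap: 21.6
```

arm_command(
  jaw=[-1, -1, -1, -1, -1, -1, -1, -1],
  travel=[
    [0.0008, -0.0002, 0.0024],
    [0.0008, -0.0002, 0.0024],
    [0.0008, -0.0002, 0.0024],
    [0.0008, -0.0002, 0.0024],
    [0.0008, -0.0002, 0.0024],
    [0.0008, -0.0002, 0.0024],
    [0.0008, -0.0002, 0.0024],
    [0.0008, -0.0002, 0.0024],
  ],
  rot=[
    [0, 0, 0],
    [0, 0, 0],
    [0, 0, 0],
    [0, 0, 0],
    [0, 0, 0],
    [0, 0, 0],
    [0, 0, 0],
    [0, 0, 0],
  ],
)

```text
time_s: 20.6
tool_pos: [555.2, 250.2, 181.9]
tool_rot: [3.139, 0.01, 2.94]
contact_force: [-3.6, -2.4, 19.3]
finger_gap: 21.6
```

```bash
python3 snap.py 12 scene 310 60 120 150 4; python3 go.py 553.5 249.2 260 168.4
```

```text
t 20.65 pos [555.1 250.1 181.9] [179.86   0.58 168.47] F [-3.9 -1.7 20.1] gap 21.4 q [-0.41  0.55 -0.13  1.72  0.09  0.87  0.79]
travel [ 0.0006 -0.0011 -0.0781] rot [0.14 0.58 0.07] rows 1.5629386040202375 0.07039979771579216
```

View pics/scene12.png

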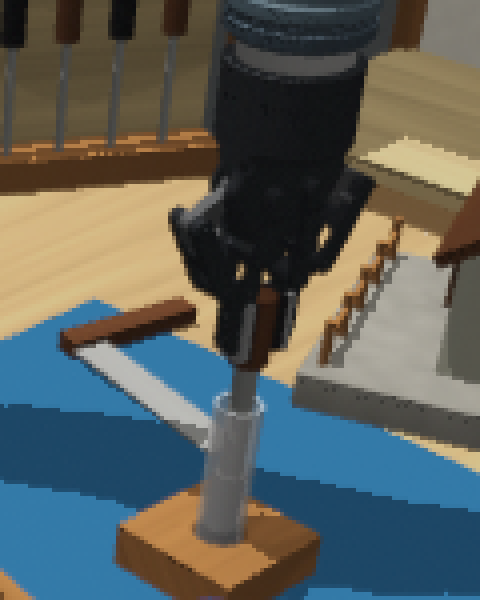

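arm_command(
  jaw=[-1, -1, -1, -1, -1, -1, -1],
  travel=[
    [0.001, -0.0005, -0.002],
    [0.001, -0.001, -0.012],
    [0.001, -0.001, -0.03],
    [0.001, -0.001, -0.055],
    [0.001, -0.001, -0.075],
    [0.001, -0.001, -0.079],
    [0.001, -0.001, -0.079],
  ],
  rot=[
    [0.1, 0.6, 0],
    [0.1, 0.6, 0],
    [0.1, 0.6, 0],
    [0.1, 0.6, 0],
    [0.1, 0.6, 0],
    [0.1, 0.6, 0],
    [0.1, 0.6, 0],
  ],
)

```text
time_s: 21.35
tool_pos: [553.2, 249.4, 260.9]
tool_rot: [3.14, 0.0, 2.94]
contact_force: [-0.0, 1.0, -1.4]
finger_gap: 21.6
```

```bash
python3 snap.py 13 scene 310 60 120 150 4; python3 go.py 582 31.3 262 168.4
```

```text
t 21.4 pos [552.7 249.1 260. ] [ 1.8000e+02 -6.0000e-02  1.6847e+02] F [-0.1  0.3 -2.4] gap 21.5 q [-0.4   0.46 -0.14  1.65  0.07  1.03  0.81]
travel [-0.0722 -0.2076 -0.0021] rot [ 0.   -0.06  0.07] rows 4.395675895625187 0.011038748555269736
```

View pics/scene13.png

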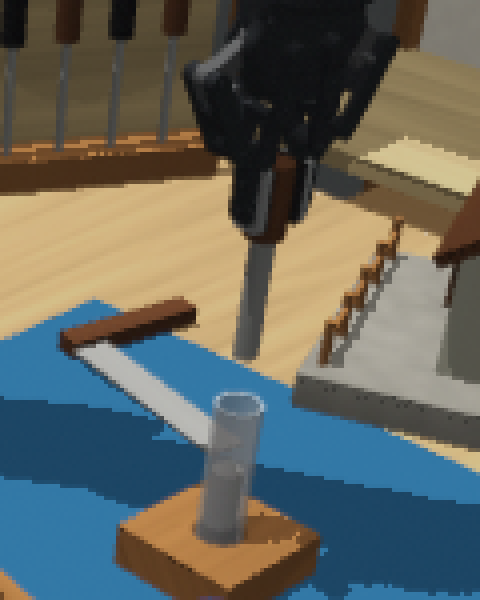

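arm_command(
  jaw=[-1, -1, -1, -1, -1, -1, -1, -1],
  travel=[
    [-0.01, -0.03, 0],
    [-0.024, -0.07, 0],
    [-0.038, -0.11, 0],
    [-0.052, -0.15, 0],
    [-0.062, -0.18, 0],
    [-0.07, -0.2, 0],
    [-0.0717, -0.2075, 0],
    [-0.0717, -0.2075, 0],
  ],
  rot=[
    [0, 0, 0],
    [0, 0, 0],
    [0, 0, 0],
    [0, 0, 0],
    [0, 0, 0],
    [0, 0, 0],
    [0, 0, 0],
    [0, 0, 0],
  ],
)

```text
time_s: 22.2
tool_pos: [580.8, 30.6, 258.7]
tool_rot: [-3.141, -0.003, 2.939]
contact_force: [-0.2, 0.5, -1.4]
finger_gap: 21.6
```

```bash
python3 go.py 581.5 31.3 185 168.4
```

```text
t 22.2 pos [580.8  30.6 258.7] [-1.7996e+02 -1.7000e-01  1.6837e+02] F [-0.2  0.5 -1.4] gap 21.6 q [-0.07  0.42 -0.08  1.72  0.04  1.01  1.21]
travel [-0.0007  0.0008  0.0737] rot [-0.04 -0.17 -0.03] rows 1.474276441364083 0.020914287179353442
```

Tip at 185 would be ~77 mm, which is 17 mm above the stand.

arm_command(
  jaw=[-1, -1, -1, -1, -1],
  travel=[
    [-0.0007, 0.0008, 0.03],
    [-0.0007, 0.0008, 0.06],
    [-0.0007, 0.0008, 0.0735],
    [-0.0007, 0.0008, 0.0735],
    [-0.0007, 0.0008, 0.0735],
  ],
  rot=[
    [0, -0.2, 0],
    [0, -0.2, 0],
    [0, -0.2, 0],
    [0, -0.2, 0],
    [0, -0.2, 0],
  ],
)

```text
time_s: 22.7
tool_pos: [581.9, 32.3, 185.9]
tool_rot: [-3.141, 0.001, 2.94]
contact_force: [0.2, 0.4, -0.6]
finger_gap: 21.5
```

```bash
python3 snap.py 14 scene 270 140 90 110 5; python3 go.py 581.5 31.3 150 168.4
python3 - <<'E'
from h import *
im,_,K,P=load("scene14.npz")
g=cv2.cvtColor(im,cv2.COLOR_RGB2GRAY)
for v in range(200,232): print(v,g[v,303:328])
print(proj((581.4,31.5,77),K,P),proj((581.4,31.9,60),K,P))
E
```

```text
t 22.75 pos [582.4  32.  186.5] [1.7999e+02 1.4000e-01 1.6841e+02] F [ 0.8 -1.  -1.2] gap 22.0 q [-0.07  0.51 -0.08  1.78  0.05  0.86  1.19]
travel [ 0.0008 -0.0009  0.0365] rot [0.01 0.14 0.01] rows 0.7303240990793375 0.016260637756344173
200 [ 67  91 145 150 143 118 109  67  63  94  66  68  70  71  72  73  66  64
  64  63  63  64  64  63  63]
201 [ 67 124 144 147 148 144 119  75  70  94  66  67  71  71  72  73  66  64
  63  64  63  63  64  64  64]
202 [ 92 137 142 144 146 148 144 128 111  95  67  68  71  71  72  72  65  64
  64  63  64  64  64  64  64]
203 [135 137 138 141 144 146 149 150 122  96  68  69  71  71  72  73  64  64
  64  64  64  64  64  64  64]
204 [137 137 138 138 141 144 146 150 137  98  69  69  71  72  72  72  64  64
  63  63  64  64  63  64  63]
205 [132 135 135 135 135 139 144 146 137  96  83  69  71  71  72  71  65  64
  63  63  63  63  63  65  64]
206 [ 81  81  83  82  83 134 141 144 134  96  88  70  71  72  72  70  64  63
  64  63  63  64  64  64  64]
207 [ 83  81  81  82  82  82 134 136 120  93  87  70  72  72  73  71  69  64
  64  64  64  64  64  64  64]
208 
[... 1919 characters left out ...]
6]
226 [143 142 141 142 140 137  97  66  58  54  52  61  63  52  60  95 138  89
  85  85  84  84  85  85  86]
227 [142 142 143 142 142 140 138 121  89  71  70  72  78  83 115 140  89  86
  86  86  84  84  84  85  84]
228 [140 142 144 143 142 142 141 139 137 138 143 129 144 143 140 137  88  84
  85  86  86  85  84  84  85]
229 [140 140 142 144 143 143 142 141 139 138 138 142 144 145 143  95  92  84
  85  86  87  86  86  83  84]
230 [142 140 140 142 144 143 143 142 141 139 137 138 142 144 144 143 141  95
  84  85  86  86  86  85  84]
231 [143 142 140 140 142 144 143 143 142 141 139 137 138 142 142 144 143 140
  94  84  85  85  86  86  85]
[313.33930164 217.66292416] [312.99320747 223.87497668]
```

View pics/scene14.png

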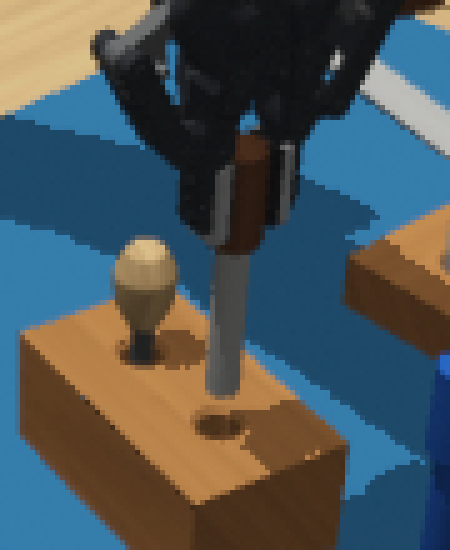

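Run:
```python
from h import *
im,_,K,P=load("scene14.npz")
print("hole",ray((313.3,224.2),K,P,60).round(1))
for z in (77.5,79): print("tip",z,ray((314.0,217.3),K,P,z).round(1))
```

```text
hole [582.6  31.6  60. ]
tip 77.5 [581.9  33.   77.5]
tip 79 [583.2  31.5  79. ]
```

arm_command(
  jaw=[-1, -1, -1, -1, -1, -1, -1],
  travel=[
    [0, -0.0004, 0.008],
    [0, -0.0004, 0.014],
    [0, -0.0004, 0.02],
    [0, -0.0004, 0.026],
    [0, -0.0004, 0.032],
    [0, -0.0004, 0.036],
    [0, -0.0004, 0.036],
  ],
  rot=[
    [0, 0.1, 0],
    [0, 0.1, 0],
    [0, 0.1, 0],
    [0, 0.1, 0],
    [0, 0.1, 0],
    [0, 0.1, 0],
    [0, 0.1, 0],
  ],
)

```text
time_s: 23.45
tool_pos: [581.9, 31.6, 149.7]
tool_rot: [-3.141, -0.001, 2.939]
contact_force: [-0.6, 0.6, -1.6]
finger_gap: 21.7
```

```bash
python3 go.py 582.2 31.4 112 168.4
```

```text
t 23.45 pos [581.9  31.6 149.7] [-1.7999e+02 -3.0000e-02  1.6841e+02] F [-0.6  0.6 -1.6] gap 21.7 q [-0.08  0.56 -0.07  1.8   0.06  0.79  1.19]
travel [-0.0003 -0.0001  0.0377] rot [-0.01 -0.03  0.01] rows 0.7540344047293249 0.004394222684151313
```

In the hole with no force. Going on down to just above the bench.

arm_command(
  jaw=[-1, -1, -1, -1, -1, -1, -1],
  travel=[
    [0, 0, 0.01],
    [0, 0, 0.02],
    [0, 0, 0.028],
    [0, 0, 0.034],
    [0, 0, 0.038],
    [0, 0, 0.038],
    [0, 0, 0.038],
  ],
  rot=[
    [0, 0, 0],
    [0, 0, 0],
    [0, 0, 0],
    [0, 0, 0],
    [0, 0, 0],
    [0, 0, 0],
    [0, 0, 0],
  ],
)

```text
time_s: 24.15
tool_pos: [582.1, 31.6, 111.9]
tool_rot: [-3.142, -0.0, 2.939]
contact_force: [0.3, -0.1, -1.5]
finger_gap: 21.8
```

arm_command(
  jaw=[-1, -1, -1, -1],
  travel=[
    [0, 0, 0.001],
    [0, 0, 0.002],
    [0, 0, 0.003],
    [0, 0, 0.003],
  ],
  rot=[
    [0, 0, 0],
    [0, 0, 0],
    [0, 0, 0],
    [0, 0, 0],
  ],
)

```text
time_s: 24.55
tool_pos: [582.0, 31.6, 108.8]
tool_rot: [-3.141, -0.0, 2.939]
contact_force: [0.5, -0.7, -1.4]
finger_gap: 21.7
```

arm_command(
  jaw=[-1, -1, -1],
  travel=[
    [0, 0, 0.0008],
    [0, 0, 0.0016],
    [0, 0, 0.002],
  ],
  rot=[
    [0, 0, 0],
    [0, 0, 0],
    [0, 0, 0],
  ],
)

```text
time_s: 24.85
tool_pos: [582.5, 31.5, 107.8]
tool_rot: [-3.142, 0.0, 2.939]
contact_force: [-1.9, -1.3, 10.3]
finger_gap: 21.7
```

arm_command(
  jaw=[-1, -1],
  travel=[
    [0, 0, 0.0005],
    [0, 0, 0.001],
  ],
  rot=[
    [0, 0, 0],
    [0, 0, 0],
  ],
)

```text
time_s: 25.05
tool_pos: [582.7, 31.5, 107.7]
tool_rot: [-3.141, 0.001, 2.939]
contact_force: [-4.0, -0.6, 13.2]
finger_gap: 21.5
```

arm_command(
  jaw=[-1, -1, -0.3, 0, 0, 0, 0],
  travel=[
    [0.0006, 0, -0.0005],
    [0.0006, 0, -0.0005],
    [0.0006, 0, -0.0005],
    [0.0006, 0, -0.0005],
    [0.0006, 0, -0.0005],
    [0.0006, 0, -0.0005],
    [0.0006, 0, -0.0005],
  ],
  rot=[
    [0, 0, 0],
    [0, 0, 0],
    [0, 0, 0],
    [0, 0, 0],
    [0, 0, 0],
    [0, 0, 0],
    [0, 0, 0],
  ],
)

```text
time_s: 25.75
tool_pos: [582.1, 31.6, 108.2]
tool_rot: [-3.141, 0.001, 2.939]
contact_force: [0.6, 0.2, -0.3]
finger_gap: 42.6
```

arm_command(
  jaw=[0, 0, 0, 0, 0, 0, 0, 0],
  travel=[
    [0, 0, -0.02],
    [0, 0, -0.05],
    [0, 0, -0.09],
    [0, 0, -0.13],
    [0, 0, -0.16],
    [0, 0, -0.18],
    [0, 0, -0.18],
    [0, 0, -0.18],
  ],
  rot=[
    [0, 0, 0],
    [0, 0, 0],
    [0, 0, 0],
    [0, 0, 0],
    [0, 0, 0],
    [0, 0, 0],
    [0, 0, 0],
    [0, 0, 0],
  ],
)

```text
time_s: 26.55
tool_pos: [581.8, 31.6, 287.8]
tool_rot: [-3.141, 0.001, 2.939]
contact_force: [-0.5, -0.8, -0.2]
finger_gap: 42.6
```

```bash
python3 snap.py 15 scene 60 120 360 240 2; python3 go.py 582.2 31.4 112 168.4;  python3 - <<'E'
import cv2
from h import *
im,_,K,P=load("scene15.npz")
cv2.imwrite("pics/s15z.png",cv2.resize(im[140:270,260:400,::-1],None,fx=4,fy=4,interpolation=cv2.INTER_NEAREST))
E
```

```text
t 26.6 pos [581.3  31.6 287. ] [-1.7996e+02 -6.0000e-02  1.6840e+02] F [-0.1 -0.7  0.4] gap 42.5 q [-0.07  0.39 -0.08  1.69  0.03  1.07  1.21]
travel [-1.10e-03  1.00e-04  1.75e-01] rot [-0.04 -0.06  0.  ] rows 3.50066169601411 0.008240393371916553
```

View pics/scene15.png

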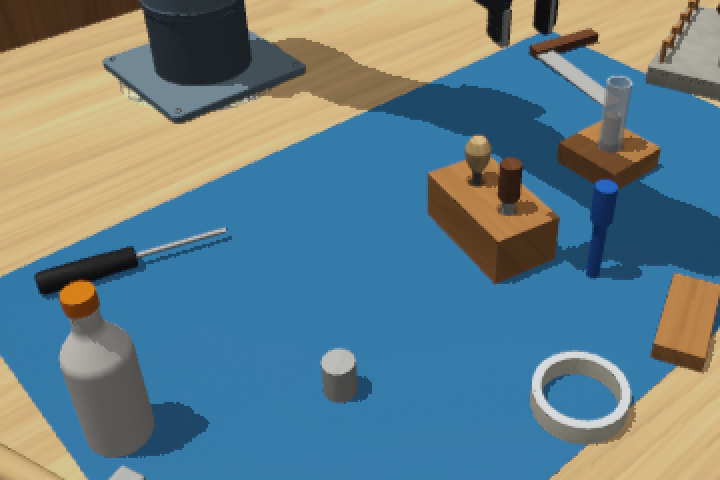

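View pics/s15z.png

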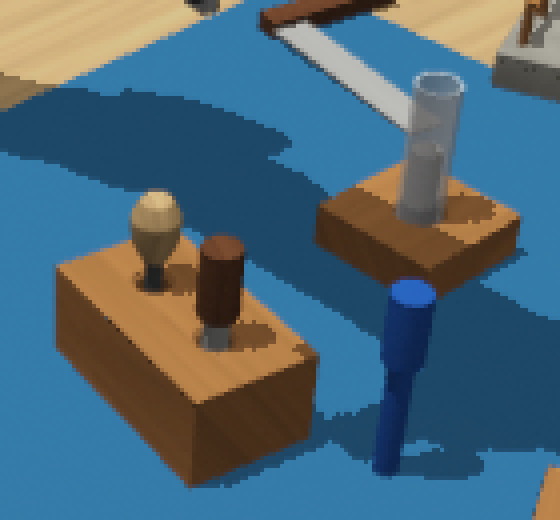

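Run:
```python
from h import *
from cell import env
_,_,K,P=load("scene15.npz")
for z in (36,76,79,82): print(z,proj((553.6,250,z),K,P).round(1))
print(env.job_done())
```

```text
36 [364.5 190.1]
76 [366.6 176.5]
79 [366.8 175.5]
82 [366.9 174.4]
the job is handed in; nothing more can be done
None
```

The job is done and handed in at about 26.6 s, well inside the 58 s limit; the hand-in reports no verdict.

- **Slug:** I dropped the slim slug into the tube and it came to rest on the plug.
- **Ramming:** I rammed both down with the dark-handled ramrod until the plug stopped. The wrist force then read 17 to 20 N for about 1.6 s, and 20.1 N was the highest reading I saw.
- **Bottoming:** The last picture shows the slug's top at about (366.5, 176.3) px. It should be at (366.6, 176.5) if the plug is fully down.
- **Ramrod:** It stands upright in its own hole and has been let go. It touched the bench at the same tool height (107.7 mm) as when I first gripped it.
- **Untouched items:** The thick slug, glue bottle, awl and blue look-alike stand where they were.

- **Camera disagreement:** The two cameras differed by about 3 mm in x. I settled it by gripping the slug from two directions, and the scene camera turned out to match the robot.
- **Side force:** During the hold the tool moved about 1 mm sideways, with 3 to 4 N of side force from the rod leaning on the bore.
- **Setting down:** Setting the ramrod down pressed the bench with about 13 N for a moment.

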